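Line up the heater block over the bay

ROBOT

A 7-joint arm with a two-finger parallel gripper is mounted at the origin on the work surface. World frame = base frame: x ahead of the robot, y to its left, z up, the work surface at z = 0. Lengths are in m, angles in rad, forces in N, time in s.
With the tool pointing down it reaches from about 0.425 to 0.875 m from the base axis. Payload 4.7 kg.
Tool frame: the origin (TCP) lies at the very end of the fingers, on their centre line; the grasp point (between the pads) lies 19 mm behind it; z points along the fingers, y is the direction in which the jaws open and shut (so a half turn about z gives the same grasp; the last joint's range is limited). The gripper opens to 87 mm and grips with 3 to 60 N. Pads are 19 mm wide; open, the fingers measure 117 mm over their backs; the gripper's body (75 mm by 190 mm) begins 51 mm behind the grasp point.
Start: joints at [1.164, 0.321, -0.07, 1.45, 0.023, 1.371, -0.057], TCP at [0.266, -0.593, 0.189] pointing down, gripper open.
Joint ranges: [-2.86, 2.86], [-0.3, 2.09], [-1.38, 1.24], [0.06, 2.45], [-1.56, 4.7], [0.09, 2.05], [-2.69, 2.69]. Speed limits (rad/s): [2.57, 2.57, 3.14, 3.14, 3.14, 3.14, 3.14].

INTERFACE

Orientations are given as a rotation vector (axis times angle).
In Python, from bench import * gives the robot as it stands.
- The arm moves only by the shell command python3 -m jog 'ROWS' [OPENING] [FORCE]. ROWS is JSON, a list of rows, each a list of 4 numbers: the shift along the world's x, y, z in mm, then the turn about the world's z in rad. In form: [[x, y, z, twist], ...]. A call has exactly 8 rows; each row is the pose to reach, as a shift and turn from the pose commanded when the call began; what a row does not reach only later rows make up. A row lasts 1/8 s, in which the tool goes at most 62.5 mm and 10.7 degrees, less where a joint would pass 70% of its speed; a pose out of reach is approached as far as the arm can. A call with a gripper value outside its range is refused whole. OPENING is the opening, from -1 (shut) to 1 (fully open), set as the call begins (- or left out, the last holds). The fingers move at their own pace and stop on an object; FORCE is the grip in N (left out, the last holds). Time passes only in rows, so rows that repeat a pose let the fingers close, or fill a call up. It gives the time, the measured TCP pose, the force and the opening at its end, in the units of the state.
- get_state(): the state, without advancing time (a new reading comes with each control period).
- get_image(name): name is "side" or "top" or "wrist"; returns a dict with "image" (384x512x3 uint8, red, green, blue), "fx", "fy", "cx", "cy" (pixels), "position" and "rotation" of the camera in the world; the wrist camera has in their place "tool_from_camera" (4x4, takes a point from camera to tool coordinates, whose origin is the TCP and whose axes are the flange's). Camera axes: x right, y down, z forward; pixel columns grow to the right and rows downward; lengths in m; the calibration is good to about 2 mm. A picture is of the moment at which its call begins: read the wrist's pose just before it. There is no depth.
- close_job(): hands the job in, once; it reports no verdict.
The state is a dict: "time": time; "joint_positions": joint angles; "qd": joint speeds; "joint_torque": joint torques, N m; "position": TCP position; "tool_rot": TCP orientation; "ft_force": force on the tool from outside, world axes, zero at the start; "torque": the same for the moment, N m; "grip_width": opening from 0.0 (shut) to 1.0 (fully open).
Only numpy, scipy, OpenCV 4.12 (cv2) and the standard library are available. Lean on these libraries where they do the work, as an engineer would, in place of code of your own. Each camera call takes 0.05 s, during which the arm holds its last target. There are 200 camera calls.

TASK

Of the three blue heater blocks, pick up the one that fits the empty bay of the white dry-block heater, carry it over the tube rack, and stop with it hovering about 10 mm above the bay, level, centred and with its long side along the bay's long side, so that I can check the fit before it is lowered in. Never let it touch the heater, and leave the other two blocks, the rack with its tubes and everything else on the bench standing where they are. Finish while still holding the block there, steady, without lowering it in or letting go.

Things in the scene. Friction and masses are not known exactly. Their poses are not given: they have to be found in the camera images.
- block_a: blue anodised aluminium heater block, size 34 mm along its own x (short side) by 50 mm along its own y (long side), 45 mm tall, 170 g, with 2 x 3 round dark wells drawn on its top; one of three look-alikes. Solid outside, stands on the bench at the start. Origin: centre of its underside; z up.
- block_b: blue anodised aluminium heater block, size 42 mm along its own x (short side) by 62 mm along its own y (long side), 45 mm tall, 200 to 350 g, with 3 x 4 round dark wells drawn on its top; one of three look-alikes. Solid outside, stands on the bench at the start. Origin: centre of its underside; z up.
- block_c: blue anodised aluminium heater block, size 54 mm along its own x (short side) by 78 mm along its own y (long side), 45 mm tall, 430 g, with 3 x 5 round dark wells drawn on its top; one of three look-alikes. Solid outside, stands on the bench at the start. Origin: centre of its underside; z up.
- heater: white dry-block heater fixed to the bench, box 170 mm (its x) by 130 mm (its y) by 85 mm tall, flat top, with a grey control panel with display and two flat buttons on the top at its -x end. Open rectangular bay in its top. Origin: centre of its underside; z up.
- bay_mouth (a point): centre of the bay's mouth, level with the heater's top (85 mm above the bench), 20 mm towards +x of the heater's centre; its axes are the heater's. The bay is 46 mm along x, 66 mm along y (its long side) and 45 mm deep, with a dark floor; a block that fits leaves 2 mm of play on each side. The block's own y must lie along this y, either way round.
- rack: pale yellow two-step tube rack, loose, 700 g, 300 mm along its x, 70 mm along its y; steps 50 mm (+y half) and 35 mm (-y half) tall; ten upright tubes with coloured caps stick out of it, the tallest reaching 106 mm above the bench. It stands between the blocks (robot's right) and the heater (robot's left). Origin: centre of its underside.
- plate: grey 96-well plate on a black base, 86 x 128 x 22 mm, loose bystander beyond the rack. Origin: centre of its underside.
- bottle: amber reagent bottle with blue cap, 64 mm diameter, 125 mm tall, loose bystander. Origin: centre of its underside.
- tipbox: pipette tip box, pale blue with a blue top, 85 x 122 x 61 mm, loose bystander beyond the heater. Origin: centre of its underside.
There are look-alikes about, which are no part of the job. Leave any turquoise or yellow look-alike of the block_b alone. Of the things that look like the heater, the smaller one is meant.

How it is judged:
By the outcome, as a careful person would: the job done as asked, in the order asked, and still so for the second after the job is handed in, while the arm keeps its last pose, push and grip.
It also fails if it takes over 38 s, if anything falls off the work surface, if the arm or the gripper's body presses on something with over 40 N, if the wrist force passes 120 N, or if a joint passes its speed limit or range.

## Working session

There is one attempt and no reset: what is moved stays moved. The work goes in short steps, Python scripts to look and compute and a shell command to move; the robot and the scene stay as the last step left them, time stands still between calls to the robot, and variables do not carry over. Pictures are saved under pics/ and viewed, about 8 in all and at most 12, crops included, and the job is handed in when it is done.

```bash
mkdir -p pics; cat > h.py <<'E'
from bench import *
import numpy as np, cv2
from scipy.spatial.transform import Rotation as R
def cam(n):
    s=get_state(); d=get_image(n)
    if n=="wrist":
        T=np.eye(4);T[:3,:3]=R.from_rotvec(s["tool_rot"]).as_matrix();T[:3,3]=s["position"]
        T=T@np.array(d["tool_from_camera"]);d["position"]=T[:3,3];d["rotation"]=T[:3,:3]
    d["R"]=np.array(d["rotation"])
    if d["R"].shape!=(3,3): d["R"]=R.from_rotvec(d["R"]).as_matrix()
    d["p"]=np.array(d["position"]);return d
def ray(d,uv,z):
    uv=np.atleast_2d(uv).astype(float)
    v=np.c_[(uv[:,0]-d["cx"])/d["fx"],(uv[:,1]-d["cy"])/d["fy"],np.ones(len(uv))]@d["R"].T
    return d["p"]+v*((z-d["p"][2])/v[:,2])[:,None]
def proj(d,P):
    c=(np.atleast_2d(P)-d["p"])@d["R"];return np.c_[c[:,0]/c[:,2]*d["fx"]+d["cx"],c[:,1]/c[:,2]*d["fy"]+d["cy"]]
def save(n,im,k=1):
    cv2.imwrite("pics/"+n,cv2.resize(im[:,:,::-1],None,fx=k,fy=k,interpolation=cv2.INTER_CUBIC))
E
python3 - <<'E'
from h import *
import pickle
for n in ("top","side"):
    d=cam(n);save(n+"0.png",d["image"],1.55);pickle.dump(d,open(n+"0.pkl","wb"));print(n,d["p"],d["R"],d["fx"])
s=get_state();print(s)
E
```

```text
top [0.38999514 0.06770032 1.0155404 ] [[-0.0239093  -0.98098056  0.19262784]
 [-0.99938438  0.02840206  0.0205956 ]
 [-0.02567491 -0.19201683 -0.98105573]] 369.1360934798269
side [-0.04688664  0.67428405  0.75432031] [[-0.70630602 -0.42682123  0.56476141]
 [-0.70788266  0.43240869 -0.55850235]
 [-0.00582708 -0.79425837 -0.60755221]] 373.29212716081014
{'time': 0.1, 'joint_positions': array([ 1.16408317,  0.32173424, -0.0700948 ,  1.45156019,  0.02263722,
        1.37078886, -0.0569235 ]), 'qd': array([-0.00049838, -0.00252526,  0.00123469, -0.00359858,  0.0011664 ,
        0.00089989,  0.00044925]), 'joint_torque': array([-5.58576903e-04, -4.92573345e+01, -4.05927720e-01, -3.13399315e+01,
       -6.41170051e-02,  3.94251966e-02,  6.51048231e-05]), 'position': array([ 0.26524666, -0.59281264,  0.18777692]), 'tool_rot': array([-3.07070188e+00, -6.55836735e-01,  7.51492383e-04]), 'ft_force': array([ 0.63004806, -1.02575344,  0.87074742]), 'torque': array([ 0.0598536 , -0.02170835, -0.02349341]), 'grip_width': 0.9986187045978911}
```

View pics/top0.png

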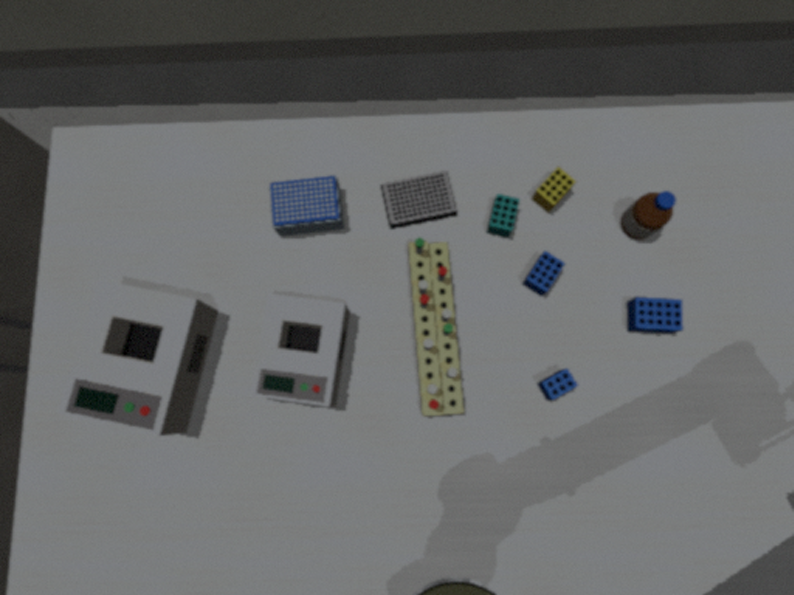

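View pics/side0.png

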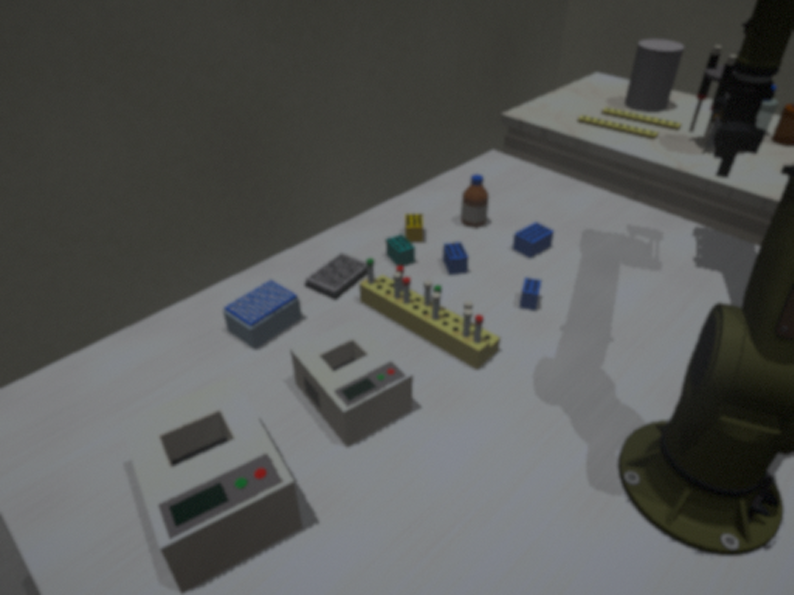

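The top view at 1.55x shows these candidates:

| Thing | Pixel | Reading |
|---|---|---|
| Blue, 3x4 wells | (544,272) | block_b |
| Blue, 3x5 wells | (655,315) | block_c |
| Blue, 2x3 wells | (558,384) | block_a |
| Turquoise look-alike | (503,215) | leave alone |
| Yellow look-alike | (553,188) | leave alone |
| Smaller heater, bay | (300,337) | the target |
| Bigger heater, bay | (133,340) | decoy |

I choose the blue 3x4 block and the smaller heater, and will check both in one close crop.

```bash
python3 - <<'E'
from h import *
import pickle
d=pickle.load(open("top0.pkl","rb"));im=d["image"]
hsv=cv2.cvtColor(im,cv2.COLOR_RGB2HSV)
m=cv2.inRange(hsv,(105,120,40),(125,255,255))
cs,_=cv2.findContours(cv2.morphologyEx(m,cv2.MORPH_CLOSE,np.ones((5,5))),0,2)
for c in cs:
    if cv2.contourArea(c)>100:
        r=cv2.minAreaRect(c);P=ray(d,cv2.boxPoints(r),.045)
        e=P-np.roll(P,-1,0);print(np.round(r[0]),P.mean(0).round(3),np.linalg.norm(e,axis=1).round(3)[:2],np.degrees(np.arctan2(e[:2,1],e[:2,0])).round(1))
print("bay",ray(d,[[194,217]],.085))
a=cv2.resize(im[150:205,310:390],None,fx=5,fy=5,interpolation=2);b=cv2.resize(im[180:270,155:235],None,fx=5,fy=5,interpolation=2)
o=np.zeros((450,800,3),np.uint8);o[:275,:400]=a;o[:,400:]=b;save("crop1.png",o)
E
```

```text
[359. 248.] [ 0.425 -0.181  0.045] [0.054 0.033] [117.6  25.8]
[422. 202.] [ 0.538 -0.355  0.045] [0.086 0.056] [88.3 -6.8]
[351. 176.] [ 0.616 -0.173  0.045] [0.069 0.041] [143.9  52.6]
[196. 130.] [0.761 0.244 0.045] [0.117 0.081] [94.7  5.7]
bay [[0.51107093 0.24123906 0.085     ]]
```

View pics/crop1.png

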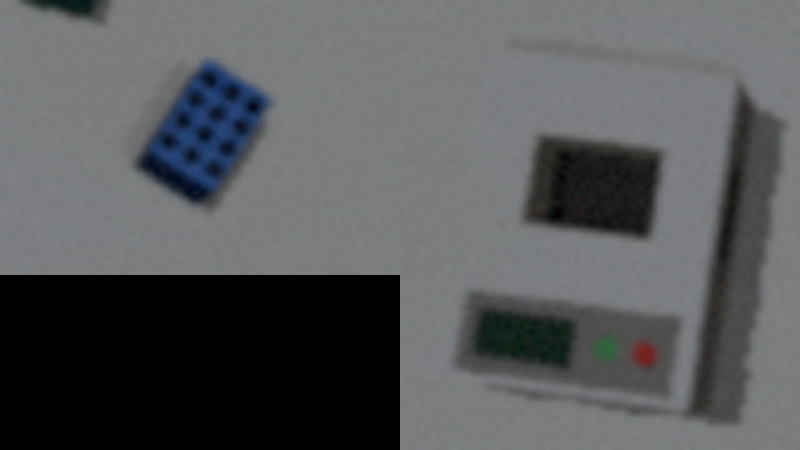

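The crop shows the 3x4 blue block at (205,130), with its long side running up and to the right. The smaller heater has an empty bay, with mouth corners near (540,137), (662,150), (650,237) and (525,220). The wells confirm block_b. Next I work out the tool yaw and go above it.

```bash
python3 - <<'E'
from h import *
s=get_state();M=R.from_rotvec(s["tool_rot"]).as_matrix();print(s["position"],np.degrees(np.arctan2(M[1,1],M[0,1])),s["joint_positions"])
d=pickle=None
import pickle
d=pickle.load(open("top0.pkl","rb"))
c=np.array([[540,137],[662,150],[650,237],[525,221]])
P=ray(d,(c-[400,0])/5+[155,180]-.4,.085);e=np.roll(P,-1,0)-P
print(P.round(4),P.mean(0),np.linalg.norm(e,axis=1),np.degrees(np.arctan2(e[:,1],e[:,0])))
E
```

```text
[ 0.26524666 -0.59281264  0.18777692] -65.88795633630663 [ 1.16408317  0.32173424 -0.0700948   1.45156019  0.02263722  1.37078886
 -0.0569235 ]
[[0.5376 0.2708 0.085 ]
 [0.5292 0.208  0.085 ]
 [0.4849 0.2141 0.085 ]
 [0.4947 0.2778 0.085 ]] [0.51159668 0.24268525 0.085     ] [0.06327522 0.04470818 0.06447021 0.04351802] [-97.68243729 172.19804762  81.24321637  -9.36386326]
```

```bash
python3 -m jog '[[20,24,5,0.12],[54,64,10,0.29],[88,105,15,0.46],[122,146,20,0.63],[156,187,20,0.8],[190,228,20,0.97],[224,269,20,1.14],[258,310,20,1.31]]' && python3 -m jog '[[30,36,0,0.17],[60,72,0,0.34],[80,96,0,0.5],[90,108,0,0.65],[94,110,0,0.78],[94,110,0,0.78],[94,110,0,0.78],[94,110,0,0.78]]'
python3 - <<'E'
from h import *
import pickle
d=cam("wrist");save("w1.png",d["image"],1.55);pickle.dump(d,open("w1.pkl","wb"))
s=get_state();M=R.from_rotvec(s["tool_rot"]).as_matrix();print(s["time"],s["position"],np.degrees(np.arctan2(M[1,1],M[0,1])),M[:,2])
print(d["p"],d["R"],proj(d,[[.617,-.173,.045]]))
E
```

```text
time: 1.1
position: [0.5241, -0.2819, 0.2084]
tool_rot: [-2.03, -2.397, 0.0]
ft_force: [0.8, 0.9, 0.3]
grip_width: 1.0
time: 2.1
position: [0.6172, -0.1739, 0.2088]
tool_rot: [-0.977, -2.986, 0.0]
ft_force: [-0.2, -0.9, 0.4]
grip_width: 1.0
2.15 [ 0.61725574 -0.17379433  0.20881584] 53.76632456388197 [ 7.35669277e-06 -2.53861303e-04 -9.99999968e-01]
[ 0.56224515 -0.13348566  0.40505331] [[ 5.91818670e-01  7.80573877e-01  2.01134492e-01]
 [ 8.06071045e-01 -5.72985939e-01 -1.48110040e-01]
 [-3.63592568e-04  2.49782977e-01 -9.68301778e-01]] [[258.28844612 169.47883434]]
```

View pics/w1.png

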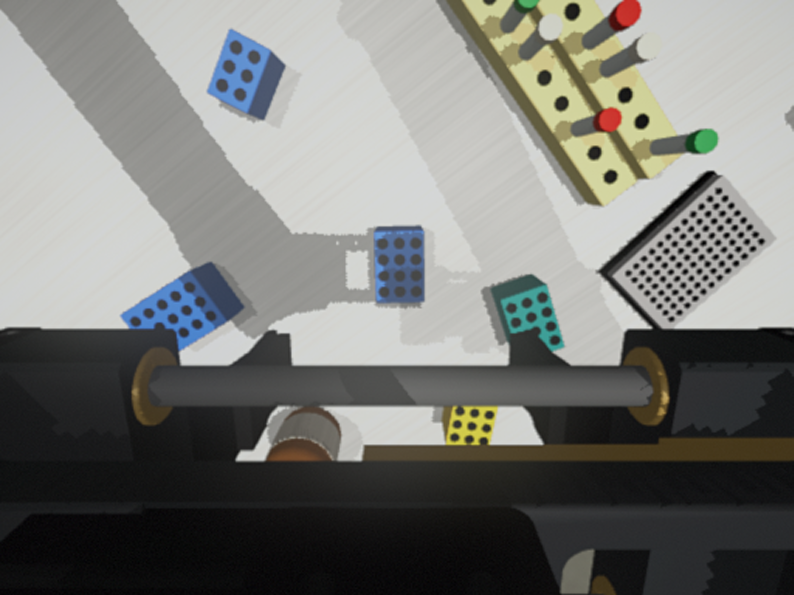

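The wrist view shows block_b at (399,266), nearly aligned with the picture and between the two fingers. Turquoise is at (530,312), yellow at (470,425). I'll measure its top face now.

```bash
python3 - <<'E'
from h import *
import pickle
d=pickle.load(open("w1.pkl","rb"));im=d["image"]
hsv=cv2.cvtColor(im,cv2.COLOR_RGB2HSV)
for v in (60,150):
    m=cv2.inRange(hsv,(100,100,v),(125,255,255));m=cv2.morphologyEx(m,cv2.MORPH_CLOSE,np.ones((9,9)))
    m[:,:230]=0;m[:,290:]=0;m[:140]=0;m[205:]=0
    c=max(cv2.findContours(m,0,1)[0],key=cv2.contourArea)
    P=ray(d,c[:,0],.045)
    r=cv2.minAreaRect((P[:,:2]*1000).astype(np.float32));print(r, cv2.boundingRect(c))
    # edges by line fits of vertical sides
    b=c[:,0];x0,y0,w,h=cv2.boundingRect(c)
    for side in (x0,x0+w-1):
        q=b[(abs(b[:,0]-side)<=3)&(b[:,1]>y0+8)&(b[:,1]<y0+h-5)]
        Q=ray(d,q+[.5 if side>x0 else -.5,0],.045)[:,:2].astype(np.float32);l=cv2.fitLine(Q,2,0,.01,.01).ravel();print(Q.mean(0),np.degrees(np.arctan2(l[1],l[0])))
print(hsv[140:160,257,2],hsv[140:160,257,1])
E
```

```text
((618.0115966796875, -176.00039672851562), (39.50210189819336, 61.01662826538086), 54.44145202636719) (242, 148, 31, 47)
[ 0.6080885  -0.19323628] -34.921524
[ 0.631878   -0.16082929] -35.53306
((618.6151123046875, -176.36837768554688), (39.36967468261719, 59.88142395019531), 53.716190338134766) (242, 149, 31, 46)
[ 0.60862285 -0.19362496] -34.816383
[ 0.62360615 -0.15548873] -41.17416
[213 214 214 214 210 181 116 107 132 176 178 156 146 107  77  79  78  77
  77  77] [  1   2   4   2   2  11  51  71 100 126 122 111 105  64   0   6   3   0
   3   7]
```

```bash
python3 -m jog '[[1,-2,-40,0.014],[1,-2,-90,0.014],[1,-2,-130,0.014],[1,-2,-160,0.014],[1,-2,-180,0.014],[1,-2,-192,0.014],[1,-2,-197,0.014],[1,-2,-197,0.014]]' && python3 -m jog '[[0,0,0,0],[0,0,0,0],[0,0,0,0],[0,0,0,0],[0,0,0,0],[0,0,0,0],[0,0,0,0],[0,0,0,0]]' -1 35
```

```text
time: 3.15
position: [0.619, -0.1755, 0.0124]
tool_rot: [0.953, 2.992, 0.0]
ft_force: [0.0, 0.3, -0.8]
grip_width: 1.002
time: 4.15
position: [0.6185, -0.1754, 0.0118]
tool_rot: [0.954, 2.993, 0.0]
ft_force: [0.3, 0.1, -0.3]
grip_width: 0.171
```

Width 0.171 (about 15 mm) doesn't match 42 mm, so I look before lifting.

```bash
python3 - <<'E'
from h import *
d=cam("wrist");w=d["image"];t=cam("side")["image"]
print(get_state()["grip_width"],get_state()["position"])
o=np.zeros((384,512+280,3),np.uint8);o[:,:512]=w
o[:300,512:]=cv2.resize(t[120:220,240:333],(280,300),interpolation=2);save("g1.png",o)
E
```

```text
0.07914940978426249 [ 0.61850744 -0.17528386  0.01177908]
```

View pics/g1.png

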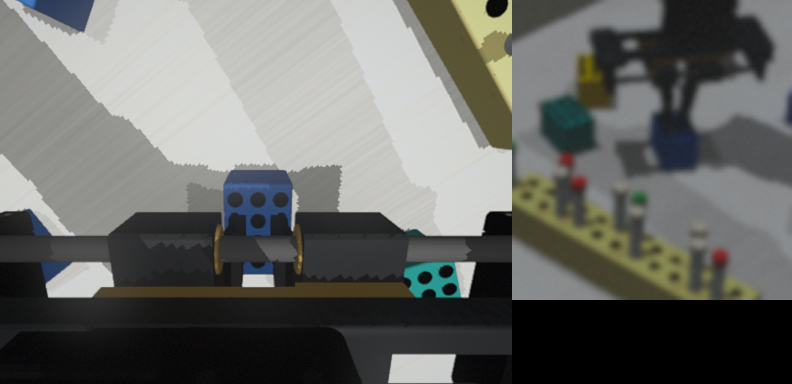

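```bash
python3 - <<'E'
from h import *
import pickle
d=pickle.load(open("w1.pkl","rb"))
d2=cam("wrist");s=get_state();M=R.from_rotvec(s["tool_rot"]).as_matrix()
p=np.array([0.61725574,-0.17379433,0.20881584]);y=np.array([np.cos(np.radians(53.77)),np.sin(np.radians(53.77)),0])
for h in (0,.019,.035,.05): print(h,proj(d,[p+y*.0435+[0,0,h],p-y*.0435+[0,0,h]]).round().tolist())
for h in (0,.019,.035,.05,.07): print(h,[proj(d2,[s["position"]+M[:,1]*w/2+[0,0,h],s["position"]-M[:,1]*w/2+[0,0,h]]).round().tolist() for w in (.007,.042)])
print(s["grip_width"],s["time"],d2["p"])
save("w2.png",d2["image"][150:300,180:340],5)
E
```

```text
0 [[317.0, 211.0], [199.0, 211.0]]
0.019 [[323.0, 221.0], [193.0, 221.0]]
0.035 [[328.0, 230.0], [188.0, 230.0]]
0.05 [[335.0, 240.0], [181.0, 240.0]]
0 [[[262.0, 211.0], [253.0, 211.0]], [[286.0, 211.0], [229.0, 211.0]]]
0.019 [[[263.0, 221.0], [253.0, 221.0]], [[289.0, 221.0], [227.0, 221.0]]]
0.035 [[[263.0, 230.0], [252.0, 230.0]], [[292.0, 230.0], [224.0, 230.0]]]
0.05 [[[264.0, 240.0], [252.0, 240.0]], [[295.0, 240.0], [221.0, 240.0]]]
0.07 [[[265.0, 258.0], [251.0, 258.0]], [[300.0, 258.0], [216.0, 258.0]]]
0.0510895500199551 4.3 [ 0.56288146 -0.1358614   0.20807797]
```

View pics/w2.png

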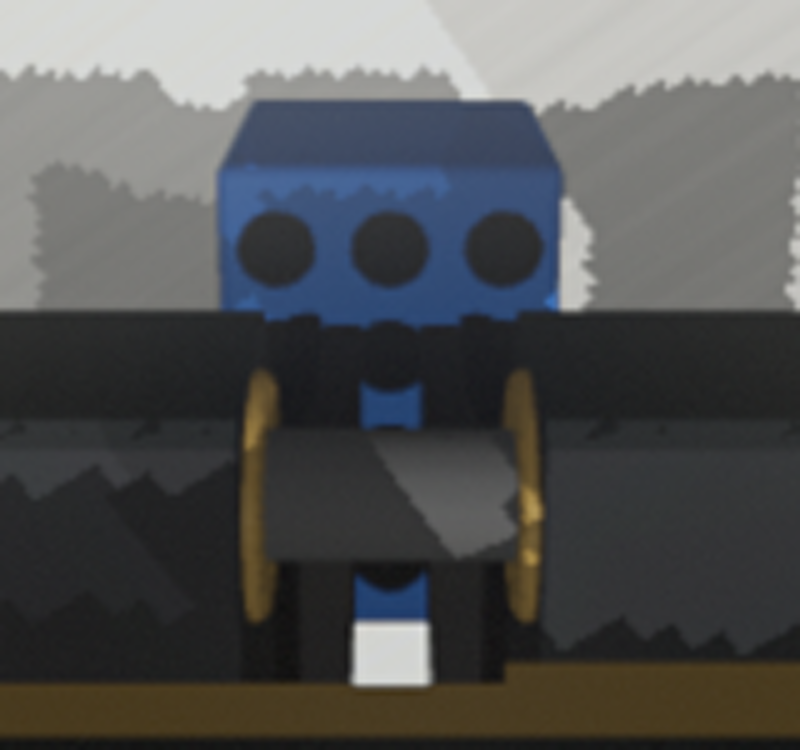

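The fingers have closed over the block's top without touching it: no contact force, and the block hasn't moved. In the first wrist picture the tips sit where points about 35 mm above the stated TCP would project. So the real fingertips are higher than the reported TCP. I'll open again, raise a little and measure the real tips in the side view.

```bash
python3 -m jog '[[0,0,0,0],[0,0,0,0],[0,0,0,0],[0,0,0,0],[0,0,0,0],[0,0,0,0],[0,0,0,0],[0,0,0,0]]' 1 35
python3 - <<'E'
from h import *
import pickle
s=get_state();M=R.from_rotvec(s["tool_rot"]).as_matrix();print(s["position"],s["grip_width"])
a=cam("side");b=cam("wrist");pickle.dump((a,b,s["position"],M),open("g2.pkl","wb"))
ia=cv2.resize(a["image"][125:200,265:335],None,fx=5.7,fy=5.7,interpolation=2)
ib=cv2.resize(b["image"][130:300,130:390],None,fx=1.52,fy=1.52,interpolation=2)
o=np.zeros((430,800,3),np.uint8);o[:ia.shape[0],:ia.shape[1]]=ia;o[:ib.shape[0],400:400+min(400,ib.shape[1])]=ib[:,:400]
o=np.clip(o.astype(float)*1.8,0,255).astype(np.uint8)
save("g2.png",o)
for sg in (1,-1):
  for h in (0,.035,.05): print(sg,h,((proj(a,s["position"]+sg*M[:,1]*.05+[0,0,h])-[265,125])*5.7).round().tolist(),((proj(b,s["position"]+sg*M[:,1]*.0435+[0,0,h])-[130,130])*1.52+[400,0]).round().tolist())
E
```

```text
time: 5.3
position: [0.6185, -0.1754, 0.0118]
tool_rot: [0.954, 2.993, 0.0]
ft_force: [0.7, -0.5, -0.1]
grip_width: 0.88
[ 0.6185156  -0.17535791  0.01181161] 0.8797399277632545
1 0 [[83.0, 257.0]] [[684.0, 124.0]]
1 0.035 [[85.0, 209.0]] [[701.0, 152.0]]
1 0.05 [[86.0, 188.0]] [[711.0, 168.0]]
-1 0 [[242.0, 240.0]] [[505.0, 124.0]]
-1 0.035 [[247.0, 192.0]] [[487.0, 152.0]]
-1 0.05 [[249.0, 172.0]] [[478.0, 168.0]]
```

View pics/g2.png

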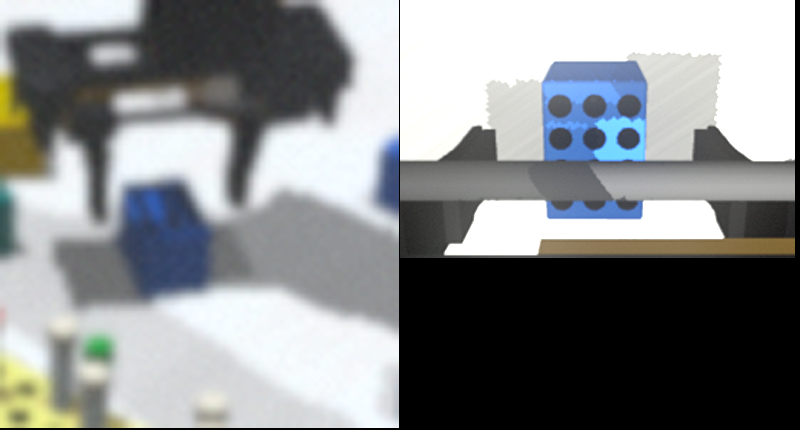

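The side crop shows the tips at (98,220) and (237,207), beside and just above the block top. That is about 33-35 mm above the reported TCP, so the tip offset is about 34 mm. The wrist crop shows the block centred, at 595 between finger edges 496 and 695. I go 31 mm deeper in small steps and grip.

```bash
python3 -m jog '[[0,0,-6,0],[0,0,-12,0],[0,0,-18,0],[0,0,-23,0],[0,0,-27,0],[0,0,-30,0],[0,0,-31,0],[0,0,-31,0]]' 1 35 && python3 -m jog '[[0,0,0,0],[0,0,0,0],[0,0,0,0],[0,0,0,0],[0,0,0,0],[0,0,0,0],[0,0,0,0],[0,0,0,0]]' -1 35
```

```text
time: 6.4
position: [0.6186, -0.1753, -0.0191]
tool_rot: [0.953, 2.993, 0.0]
ft_force: [0.4, -0.8, -0.0]
grip_width: 0.998
time: 7.4
position: [0.6185, -0.1753, -0.0192]
tool_rot: [0.954, 2.993, 0.0]
ft_force: [-0.9, -0.0, 0.1]
grip_width: 0.48
```

Width 0.48 is 41.8 mm, so block_b is held. Lifting.

```bash
python3 -m jog '[[0,0,5,0],[0,0,20,0],[0,0,45,0],[0,0,75,0],[0,0,105,0],[0,0,130,0],[0,0,150,0],[0,0,155,0]]' && python3 - <<'E'
from h import *
a=cam("side");b=cam("wrist");s=get_state();print(s["grip_width"],s["ft_force"])
ia=cv2.resize(a["image"][60:210,225:345],None,fx=3.2,fy=3.2,interpolation=2)
ib=cv2.resize(b["image"][130:300,130:390],None,fx=1.52,fy=1.52,interpolation=2)
o=np.zeros((480,800,3),np.uint8);o[:,:ia.shape[1]]=ia;o[:ib.shape[0],400:]=np.pad(ib,((0,0),(0,10),(0,0)))[:,:400]
save("l1.png",np.clip(o*1.6,0,255).astype(np.uint8))
E
```

```text
time: 8.4
position: [0.6194, -0.1754, 0.1378]
tool_rot: [0.953, 2.991, -0.0]
ft_force: [0.1, 0.6, -1.9]
grip_width: 0.48
0.4773045876289704 [-0.45564221  0.19326726 -2.66066449]
```

View pics/l1.png

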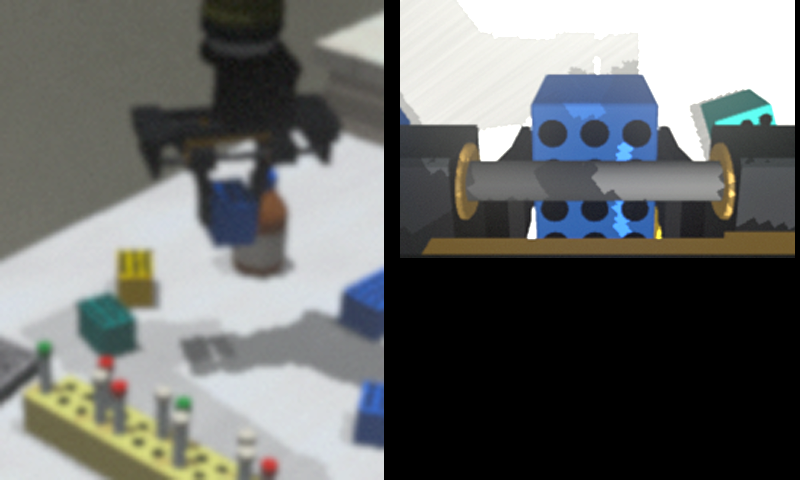

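The block is held level, clear of the bench, and the other things are undisturbed. Its underside is about 19 mm above the reported TCP, so at z = 0.157. I cross the rack and stop short of the bay to measure it.

```bash
python3 -m jog '[[-4,10,0,-0.06],[-15,42,0,-0.2],[-33,92,0,-0.37],[-54,150,0,-0.55],[-75,206,0,-0.73],[-93,258,0,-0.9],[-104,288,0,-1.04],[-107,296,0,-1.09]]' && python3 -m jog '[[0,0,0,0],[0,0,0,0],[0,0,0,0],[0,0,0,0],[0,0,0,0],[0,0,0,0],[0,0,0,0],[0,0,0,0]]'
python3 - <<'E'
from h import *
import pickle
d=cam("wrist");save("w3.png",d["image"],1.55);pickle.dump(d,open("w3.pkl","wb"))
s=get_state();M=R.from_rotvec(s["tool_rot"]).as_matrix();print(s["time"],s["position"],np.degrees(np.arctan2(M[1,1],M[0,1])),M[:,2])
E
```

```text
time: 9.5
position: [0.5094, 0.1238, 0.1348]
tool_rot: [-2.363, -2.068, 0.002]
ft_force: [0.8, -0.5, -2.7]
grip_width: 0.476
time: 10.5
position: [0.5115, 0.1207, 0.1358]
tool_rot: [2.367, 2.065, -0.0]
ft_force: [-0.3, -0.7, -1.8]
grip_width: 0.48
10.55 [0.51150597 0.1206712  0.13579471] -7.788997720833357 [ 1.01736593e-04 -7.74679862e-05 -9.99999992e-01]
```

View pics/w3.png

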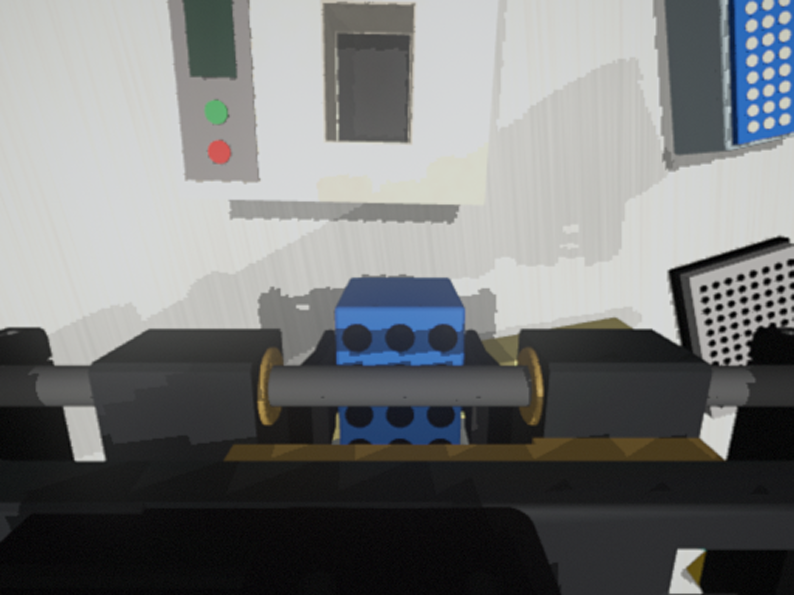

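The wrist view shows the bay mouth with corners (322,3), (414,4), (411,142), (325,141), and the block's far top edge from (335,307) to (464,307). Now I measure both in this one picture.

```bash
cat > meas.py <<'E'
from h import *
import pickle
d=pickle.load(open("w3.pkl","rb"));im=d["image"];g=cv2.cvtColor(im,cv2.COLOR_RGB2GRAY);hsv=cv2.cvtColor(im,cv2.COLOR_RGB2HSV)
m=(g<185).astype(np.uint8);m[:, :190]=0;m[:,285:]=0;m[110:]=0
c=max(cv2.findContours(m,0,1)[0],key=cv2.contourArea);x,y,w,h=cv2.boundingRect(c);print("bay bbox",x,y,w,h)
def edge(c,sel,z,off):
    q=c[:,0][sel(c[:,0])]+np.array(off);Q=ray(d,q,z)[:,:2].astype(np.float32);l=cv2.fitLine(Q,cv2.DIST_HUBER,0,.001,.01).ravel()
    return l[2:],np.degrees(np.arctan(l[1]/l[0])) if abs(l[0])>abs(l[1]) else np.degrees(np.arctan2(l[1],l[0]))%180-90
B=lambda q:(q[:,1]>y+8)&(q[:,1]<y+h-6)
L=edge(c,lambda q:B(q)&(q[:,0]<x+w/2),.085,[-.5,0]);Rr=edge(c,lambda q:B(q)&(q[:,0]>x+w/2),.085,[.5,0])
X=lambda q:(q[:,0]>x+7)&(q[:,0]<x+w-7)
N=edge(c,lambda q:X(q)&(q[:,1]>y+h/2),.085,[0,.5]);F=edge(c,lambda q:X(q)&(q[:,1]<y+h/2),.085,[0,-.5])
print("bay L,R,N,F",L,Rr,N,F)
s=pos=get_state()["position"]
zt=s[2]+.019+.045
m=((hsv[...,0]>95)&(hsv[...,0]<125)&(hsv[...,1]>80)&(g>70)).astype(np.uint8)
sub=np.zeros_like(m);sub[170:240,205:310]=m[170:240,205:310]
r=slice(208,232)
print("blue cols per row",[(k,np.where(sub[k])[0][[0,-1]].tolist()) for k in range(196,234,3) if sub[k].any()])
print("gray col 240",g[176:206,240].tolist());print("bay top rows",g[0:6,230:240].mean(1))
E
python3 meas.py
```

```text
bay bbox 207 1 61 92
bay L,R,N,F (array([0.48831746, 0.24706362], dtype=float32), np.float32(-8.7599945)) (array([0.53498167, 0.24279308], dtype=float32), np.float32(-9.646179)) (array([0.50464255, 0.21041812], dtype=float32), np.float32(-7.8263345)) (array([0.51919425, 0.27565303], dtype=float32), np.float32(-9.283843))
blue cols per row [(196, [218, 297]), (199, [216, 299]), (202, [216, 299]), (205, [216, 299]), (208, [216, 299]), (211, [216, 299]), (214, [216, 298]), (217, [218, 298]), (220, [219, 298]), (223, [219, 297]), (226, [218, 297]), (229, [217, 298]), (232, [217, 298])]
gray col 240 [201, 191, 131, 90, 81, 80, 81, 81, 79, 79, 79, 78, 78, 78, 77, 77, 76, 75, 75, 75, 73, 77, 97, 108, 113, 117, 118, 117, 117, 116]
bay top rows [197.7 177.6 143.2 107.8 103.6 104.7]
```

```bash
python3 - <<'E'
from h import *
import pickle
d=pickle.load(open("w3.pkl","rb"));s=get_state();M=R.from_rotvec(s["tool_rot"]).as_matrix()
p=s["position"];a=M[:,1];b=np.array([-a[1],a[0],0])
for dz in (.060,.064,.068):
    Q=ray(d,[[215.5,203],[299.5,203],[215.5,197.5],[299.5,197.5]],p[2]+dz)
    print(dz,"width",np.linalg.norm(Q[1]-Q[0]),"offset along jaw",((Q[2]+Q[3])/2-p)@a,"centre along long",((Q[2]+Q[3])/2-p)@b-.031)
E
```

```text
0.06 width 0.04281863576763932 offset along jaw -0.00019523147761963042 centre along long -0.0028218550565947687
0.064 width 0.04156188588643275 offset along jaw -0.00018524568512127808 centre along long -0.0016447995202357284
0.068 width 0.04030513600522613 offset along jaw -0.0001752598926229299 centre along long -0.00046774398387665686
```

Bay centre is (0.5114, 0.2431) with yaw about -8.8° (the top camera gave (0.5116, 0.2427) and -8.4°). The block centre is about 1.8 mm behind the tool along its long side.

```bash
python3 -m jog '[[0,8,0,0],[0,28,0,-0.004],[0,56,0,-0.008],[0,84,0,-0.012],[0,106,0,-0.016],[0,119,0,-0.016],[0,124,0,-0.016],[0,124,0,-0.016]]' && python3 -m jog '[[0,0,-4,0],[0,0,-12,0],[0,0,-22,0],[0,0,-32,0],[0,0,-40,0],[0,0,-46,0],[0,0,-49,0],[0,0,-49,0]]'
python3 - <<'E'
from h import *
import pickle
d=cam("wrist");sd=cam("side");tp=cam("top");pickle.dump((d,sd,tp),open("f.pkl","wb"))
s=get_state();M=R.from_rotvec(s["tool_rot"]).as_matrix();print(s["time"],s["position"],np.degrees(np.arctan2(M[1,1],M[0,1])),s["ft_force"])
ib=cv2.resize(d["image"][140:300,170:345],None,fx=2.28,fy=2.28,interpolation=2)
ia=cv2.resize(sd["image"][180:290,170:280],None,fx=3.6,fy=3.6,interpolation=2)
o=np.zeros((400,800,3),np.uint8);o[:ia.shape[0],:ia.shape[1]]=ia;o[:ib.shape[0],400:400+ib.shape[1]]=ib
save("f1.png",np.clip(o*1.3,0,255).astype(np.uint8))
E
```

```text
time: 11.55
position: [0.5115, 0.2443, 0.1357]
tool_rot: [2.384, 2.046, -0.001]
ft_force: [-0.5, -0.6, -2.4]
grip_width: 0.478
time: 12.55
position: [0.5115, 0.2447, 0.0867]
tool_rot: [-2.384, -2.046, 0.0]
ft_force: [-0.1, -0.2, -2.2]
grip_width: 0.477
12.7 [0.51176424 0.24482017 0.08714736] -8.706537627907219 [ 0.26235975  1.08245711 -3.07832138]
```

View pics/f1.png

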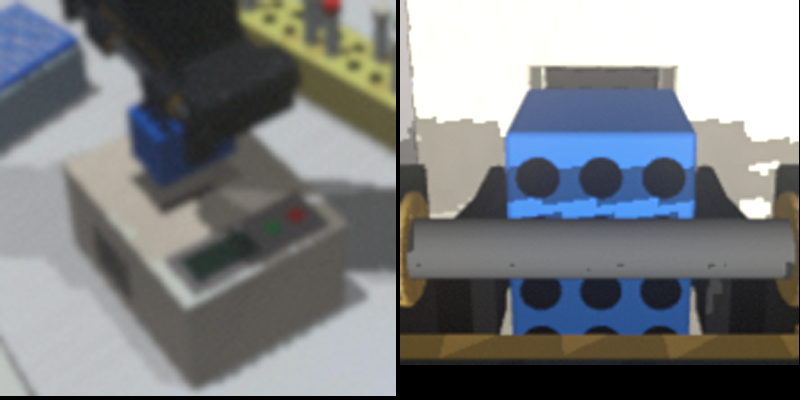

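The pictures show the block about 20 mm above the bay, level and aligned. Wrist crop: mouth sides at 530 and 676, block's lower front edge from 527 to 673 at row 90. I check the centring numerically.

```bash
python3 - <<'E'
from h import *
import pickle
d,sd,tp=pickle.load(open("f.pkl","rb"));s=get_state();M=R.from_rotvec(s["tool_rot"]).as_matrix();p=s["position"];a=M[:,1];b=np.array([-a[1],a[0],0])
g=cv2.cvtColor(d["image"],cv2.COLOR_RGB2GRAY).astype(int)
for r in (172,174,176,178): print(r,g[r,222:238].tolist(),g[r,282:298].tolist())
print("col",[g[162:202,c].tolist() for c in (245,270)])
for r in (182,187,192,197,200): print(r,g[r,210:232].tolist(),g[r,286:310].tolist())
f=lambda c,r,z:((ray(d,[[c,r]],z)[0]-p)@a*1000,(ray(d,[[c,r]],z)[0]-p)@b*1000)
for c,r,z in ((227,174,.085),(296,174,.085),(257,169,.085),(226,179.5,p[2]+.018),(295,179.5,p[2]+.018),(217,198,p[2]+.063),(304,198,p[2]+.063)): print(c,r,np.round(f(c,r,z),2))
E
```

```text
172 [206, 207, 207, 195, 174, 133, 111, 110, 110, 120, 172, 143, 96, 83, 84, 84] [83, 100, 118, 111, 105, 105, 104, 105, 135, 174, 204, 211, 210, 210, 210, 210]
174 [206, 207, 207, 194, 172, 133, 111, 110, 109, 115, 154, 131, 94, 83, 83, 83] [75, 99, 119, 111, 104, 105, 104, 106, 139, 174, 204, 211, 210, 210, 210, 210]
176 [207, 207, 207, 193, 159, 120, 109, 110, 110, 115, 156, 155, 111, 83, 82, 82] [77, 113, 122, 111, 104, 103, 103, 106, 150, 183, 205, 211, 211, 210, 211, 211]
178 [208, 207, 207, 196, 179, 135, 107, 104, 105, 110, 143, 122, 86, 75, 75, 77] [79, 108, 111, 103, 101, 101, 99, 104, 150, 183, 205, 211, 211, 211, 211, 212]
col [[209, 209, 208, 207, 208, 204, 180, 124, 85, 83, 84, 83, 83, 82, 82, 82, 81, 81, 83, 82, 80, 81, 81, 79, 80, 79, 78, 77, 78, 77, 77, 77, 76, 76, 74, 79, 96, 108, 114, 118], [210, 210, 210, 210, 210, 208, 190, 125, 80, 82, 84, 83, 82, 81, 81, 80, 78, 81, 81, 81, 80, 80, 80, 78, 79, 78, 77, 77, 77, 77, 76, 74, 75, 75, 74, 79, 96, 108, 114, 119]]
182 [207, 208, 209, 208, 208, 208, 208, 208, 207, 207, 207, 207, 208, 203, 156, 97, 82, 83, 84, 84, 83, 84
[... 460 characters left out ...]
, 77, 79, 78, 77, 83, 141, 192, 203, 203, 202, 202, 202, 200, 168, 147, 145, 145, 144, 152]
197 [133, 133, 132, 139, 196, 209, 185, 125, 85, 82, 82, 83, 83, 83, 83, 82, 83, 82, 83, 82, 81, 82] [82, 80, 81, 82, 81, 80, 82, 82, 82, 82, 82, 81, 85, 120, 135, 136, 136, 136, 136, 137, 136, 137, 137, 137]
200 [133, 132, 132, 131, 138, 131, 112, 108, 114, 116, 116, 115, 116, 116, 115, 116, 115, 115, 115, 115, 115, 115] [115, 116, 117, 117, 118, 117, 117, 117, 117, 117, 118, 118, 111, 104, 130, 136, 136, 137, 136, 135, 136, 136, 136, 135]
227 174 [-22.57  27.55]
296 174 [27.19 27.54]
257 169 [-0.93 31.2 ]
226 179.5 [-21.02  28.03]
295 179.5 [23.9  28.02]
217 198 [-20.42  28.8 ]
304 198 [22.62 28.8 ]
```

Residuals are small: about 0.4 mm along each axis, and the yaw agrees. I correct and come down the last 10 mm, then hold.

```bash
python3 -m jog '[[0.5,0.3,0,0],[0.5,0.3,-2,0],[0.5,0.3,-4,0],[0.5,0.3,-6,0],[0.5,0.3,-8,0],[0.5,0.3,-9,0],[0.5,0.3,-10,0],[0.5,0.3,-10,0]]' && python3 -m jog '[[0,0,0,0],[0,0,0,0],[0,0,0,0],[0,0,0,0],[0,0,0,0],[0,0,0,0],[0,0,0,0],[0,0,0,0]]'
python3 - <<'E'
from h import *
d=cam("wrist");sd=cam("side");tp=cam("top");s=get_state();M=R.from_rotvec(s["tool_rot"]).as_matrix();p=s["position"];a=M[:,1];b=np.array([-a[1],a[0],0])
print(s["time"],p,np.degrees(np.arctan2(a[1],a[0])),M[:,2],s["ft_force"],s["grip_width"])
g=cv2.cvtColor(d["image"],cv2.COLOR_RGB2GRAY).astype(int)
print([g[160:184,c].tolist() for c in (245,270)])
ib=cv2.resize(d["image"][140:300,170:345],None,fx=2.28,fy=2.28,interpolation=2)
ia=cv2.resize(sd["image"][180:290,170:280],None,fx=3.6,fy=3.6,interpolation=2)
o=np.zeros((600,800,3),np.uint8);o[:ia.shape[0],:ia.shape[1]]=ia;o[:ib.shape[0],400:400+ib.shape[1]]=ib
t=cv2.resize(tp["image"][90:300,150:512],None,fx=.95,fy=.95);o[400:400+200,:t.shape[1]]=t[:200]
save("f2.png",np.clip(o*1.3,0,255).astype(np.uint8))
E
```

```text
time: 13.7
position: [0.5119, 0.245, 0.0767]
tool_rot: [-2.384, -2.046, 0.0]
ft_force: [0.2, -0.8, -2.5]
grip_width: 0.48
time: 14.7
position: [0.512, 0.2449, 0.0768]
tool_rot: [2.384, 2.046, -0.0]
ft_force: [-0.3, -0.0, -1.6]
grip_width: 0.482
14.85 [0.51200139 0.24495952 0.07678219] -8.710059388686481 [ 3.46513511e-05 -5.97865961e-05 -9.99999998e-01] [-0.5263686  -0.31845892 -2.24060415] 0.4850359434633074
[[210, 210, 209, 209, 209, 209, 208, 207, 207, 207, 205, 187, 127, 81, 78, 83, 83, 82, 81, 81, 83, 83, 83, 83], [209, 209, 209, 209, 210, 210, 210, 210, 210, 210, 208, 191, 148, 89, 82, 83, 83, 81, 75, 80, 83, 82, 82, 81]]
```

View pics/f2.png

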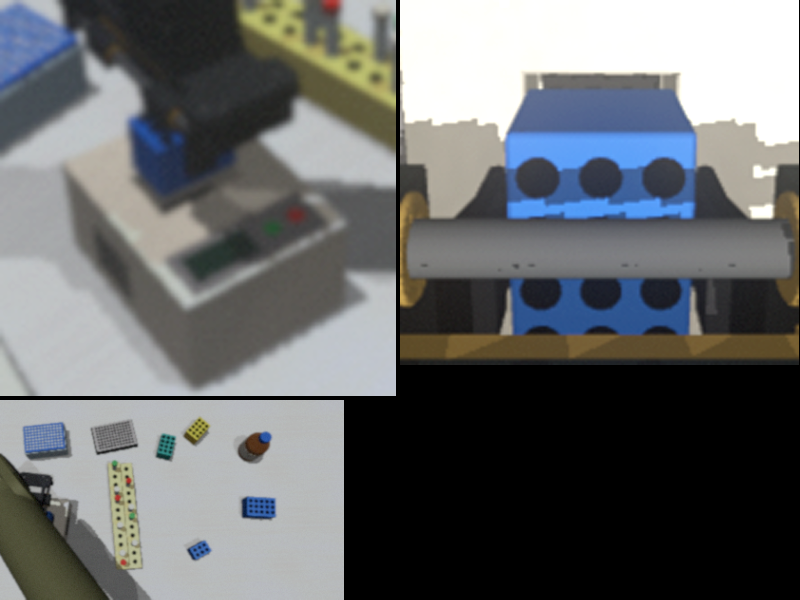

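The final picture shows the block just above the bay. In the wrist crop the mouth spans 525-678 and the block 507-695, so they share a centre. The rack, the other blocks and the bystanders are where they were. Handing in.

```bash
python3 -c "
from bench import *
print(close_job())"
```

```text
the job is handed in; nothing more can be done
None
```

I picked up block_b (the blue 3 x 4 block), carried it over the rack, and handed in while holding it over the smaller heater's bay. It took about 15 s of the 38 s.

**Final checks:**
- **Height:** the underside is about 10 mm above the bay mouth. Two estimates of the grip height differ by about 1 mm: 18 mm above the reported TCP from the image, 19 mm from where the block stood on the bench.
- **Centring:** across the short side, the wrist picture shows block and bay centred within about 0.3 mm. Along the long side I made a last correction of about 0.4 mm but did not re-measure it.
- **Yaw and level:** the tool yaw is -8.7°. The bay's yaw averaged -8.8° from the wrist camera and -8.4° from the top camera. The tool is vertical, and I judged the block level by eye in the side view.
- **Hold:** grip width is 0.485 (about 42 mm). The tool force of about -2.2 N is just the block's weight.
- **Surroundings:** the other blocks, the rack and its tubes, and the bystanders looked undisturbed in the last top view, by eye only.

**What disagreed:** the real fingertips sit about 34 mm above the reported TCP. Because of that, my first grip closed in the air just above the block, without moving it. I measured the offset in the side and wrist views, went 31 mm lower and gripped again.

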